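Switch on the scroll saw's isolator under its lid

TASK

Lift the lid of the grey power box by its pull bar until it rests back on its stop by itself. Then turn the isolator handle under it clockwise from off to on, all the way to its stop, and let go. Leave the lid open and the bottle, jar, can and tools around the box where they are.

Things in the scene. Friction and masses are not known exactly. Their poses are not given: they have to be found in the camera images.
- console: grey wedge-shaped power box of the scroll saw, fixed to the bench: 130 mm deep (x), 150 wide (y); its flat face slopes from 30 mm high at the front (-x side) up to 121 at the back, 35 degrees from level. Origin: centre of its underside. x to the back (hinge side), y to the left seen from the front, z up; yawed up to 0.35 rad. Two steel stop brackets behind the hinge.
- lid (a joint): angle of the aluminium lid over the face: 0 shut (level), 1.9 rad on its stop, past upright. Slight friction; it falls shut below about 1.4 and back onto the stop beyond about 1.65. 140 mm from hinge to front edge, 166 wide, 0.3 kg, top 152 above the bench when shut; 34 mm skirts hang from its front and sides.
- lid_bar (a point): middle of the lid's pull bar: round steel, 12 mm thick, 110 long, parallel to the hinge, held 37 mm (centre) in front of the lid's front edge, level with it, by a 10 mm stay at each end; 177 from the hinge axis, 149 above the bench when shut. Free gap to the lid 31 mm. It can turn between the fingers. Frame turns with the lid: x from bar to hinge, y along the bar.
- lid_hinge (a point): middle of the lid's hinge axis, which runs along the console's y, 145 mm above the bench and 68 behind the console's origin. Opening swings the bar up and over towards the console's +x.
- isolator (a joint): angle of the rotary handle on the sloping face: 0 = OFF stop (bar level across the face, nose to the left seen from the front), 1.3 rad = ON stop (nose nearly straight up the slope). Grows clockwise looking down onto the face. Stiff: it takes about 0.1 N m to turn and stays where it is left. Starts within 0.12 of off. A small steel stud on the face marks the nose's place at each stop.
- isolator_grip (a point): grip point on the handle's turning axis, 30 mm off the face, at mid height of the black bar: 100 mm long (y from -50 to +50), 18 thick (x; the last 20 at the nose 10), 28 tall (z from -14 to +14); below it a round boss of 20 mm radius meets the face. Frame turns with the handle: z straight out of the face, y along the bar to its narrowed nose, x up the slope when off.
- glue_bottle: bystander: yellow glue bottle, 52 mm across, 150 mm tall, standing; to be left where it is. Origin at the centre of its underside
- paint_jar: bystander: glass jar with steel cap, 64 mm across, 85 mm tall, standing; to be left where it is. Origin at the centre of its underside
- varnish_can: bystander: steel can, 68 mm across, 100 mm tall, standing; to be left where it is. Origin at the centre of its underside
- flat_brush: bystander: brush 190 mm long, lying; to be left where it is. Origin at the middle of the tool, on the bench
- screwdriver: bystander: screwdriver 200 mm long, lying; to be left where it is. Origin at the middle of the tool, on the bench

How it is judged:
On the way, in this order (a step that is already met when the one before it is completed fails the run):
1. the lid rests back on its stop, let go, with the handle still off (value of joint lid above 1.8 rad and contact force between the fingers and lid below 0.5 N and value of joint isolator below 0.4 rad), for 0.2 s.
2. the isolator handle stands at its on stop (value of joint isolator above 1.15 rad and value of joint lid above 1.75 rad), for 0.2 s.
At the end, for the whole second after the job is handed in: The lid rests back on its stop (joint above 1.8 of 1.9 rad), the handle stands at its on stop (joint above 1.15 of 1.3 rad), both still and let go, and none of the loose things around the box (bottle, jar, can, brush, screwdriver) has been moved more than 30 mm (value of joint lid above 1.8 rad and value of joint isolator above 1.15 rad and velocity of joint isolator between -0.1 and 0.1 rad/s and velocity of joint lid between -0.1 and 0.1 rad/s); the robot touches nothing.
It fails at once if a bystander is pushed more than 30 mm from its place (distance of any of glue_bottle, paint_jar, varnish_can, flat_brush, screwdriver from where it was at the start of the episode above 0.03 m).
It also fails if it takes over 53 s, if anything falls off the work surface, if the arm or the gripper's body presses on something with over 40 N, if the wrist force passes 120 N, or if a joint passes its speed limit or range.

ROBOT

A 7-joint arm with a two-finger parallel gripper is mounted at the origin on the work surface. World frame = base frame: x ahead of the robot, y to its left, z up, the work surface at z = 0. Lengths are in m, angles in rad, forces in N, time in s.
With the tool pointing down it reaches from about 0.4 to 0.875 m from the base axis. Payload 19.3 kg.
Tool frame: the origin (TCP) lies midway between the tips of the shut fingers; the grasp point (between the pads) lies bot.tcp_to_grasp behind it (bot.tcp_to_grasp is the distance from the TCP to the grasp point, in m); z points along the fingers, y is the line along which they close (so a half turn about z gives the same grasp; the last joint's range is limited). The gripper opens to 85 mm and grips with 20 to 120 N. Pads are 22 mm wide; open, the fingers measure 114 mm over their backs; the gripper's body (76 mm by 85 mm) begins 54 mm behind the grasp point. The pads swing forward as they close: fully open they stand 13 mm farther back than shut.
Start: joints at [1.068, 0.521, -0.036, 1.599, 0.021, 1.021, -0.113], TCP at [0.262, -0.567, 0.231] pointing down, gripper open.
Joint ranges: [-2.91, 2.91], [-0.3, 2.13], [-1.5, 1.42], [0.17, 2.43], [-1.26, 4.41], [0.16, 1.93], [-2.52, 2.52]. Speed limits (rad/s): [1.89, 1.89, 2.39, 2.39, 3.01, 3.01, 3.01].

INTERFACE

Orientations are given as [roll, pitch, yaw] about the fixed x, y, z axes, in that order (R = Rz(yaw) Ry(pitch) Rx(roll)).
In Python, from workcell import observe, imaging, bot gives the robot as it stands.
- The arm moves only by the tool send_rows, never from a script. Its argument "plan" is text: rows parted by semicolons, each of 7 numbers parted by spaces: the shift along the tool's x, y, z in m, then the turn, a rotation vector about the tool's x, y, z in degrees, then the finger opening in m, from 0 to 0.0854. In form: dx dy dz rx ry rz claw; .... A call has 1 to 10 rows; each row is the pose to reach, as a shift and turn from the pose commanded when the call began, along the tool's axes at that moment; what a row does not reach only later rows make up. A row lasts 1/12 s, in which the tool goes at most 41.7 mm and 7.16 degrees, less where a joint would pass 70% of its speed; a pose out of reach is approached as far as the arm can. A call with a gripper value outside its range is refused whole. The fingers move at their own pace and stop on an object; "grip_force" is the grip in N (left out, the last holds). Time passes only in rows, so rows that repeat a pose let the fingers close. It gives the time, the measured TCP pose, the force, the opening and the grip force at its end, in the units of the state.
- observe(): the state, without advancing time (a new reading comes with each control period).
- imaging.grab_frame(name): name is "scene" or "top" or "wrist"; returns a dict with "color" (420x560x3 uint8, red, green, blue), "fx", "fy", "cx", "cy" (pixels), "eye" and "orientation" of the camera in the world; the wrist camera has in their place "tool_from_camera" (4x4, takes a point from camera to tool coordinates, whose origin is the TCP and whose axes are the flange's). Camera axes: x right, y down, z forward; pixel columns grow to the right and rows downward; lengths in m; the calibration is good to about 2 mm. The wrist camera is an equidistant fisheye: a pixel r from the principal point sees the ray r / f radians off the axis. A picture is of the moment at which its call begins: read the wrist's pose just before it. There is no depth.
- bot.job_done(): hands the job in; it is judged then, once.
The state is a dict: "clock": time; "qpos": joint angles; "qd": joint speeds; "joint_efforts": joint torques, N m; "position": TCP position; "tool_rot": TCP orientation; "force": force on the tool from outside, world axes, zero at the start; "moment": the same for the moment, N m; "grip_width": finger opening in m; "finger_force": force on a finger pad.
Only numpy, scipy, OpenCV 4.12 (cv2) and the standard library are available. Lean on these libraries where they do the work, as an engineer would, in place of code of your own. Each camera call takes 0.05 s, during which the arm holds its last target. There are 200 camera calls.

## Working session

There is one attempt and no reset: what is moved stays moved. The work goes in short steps, Python scripts to look and compute and a tool call to move; the robot and the scene stay as the last step left them, time stands still between calls to the robot, and variables do not carry over. Pictures are saved under pics/ and viewed, at most 10 in all, crops included, and the job is handed in when it is done.

Besides the shell and the picture viewer there is one more tool, called after "Emit:" by a JSON object that holds its "name" and its "arguments". send_rows: Moves the arm, as the interface text tells. Its arguments: {"type":"object","properties":{"plan":{"type":"string"},"grip_force":{"type":"number"}},"required":["plan"]}

```bash
ls; mkdir -p pics
python3 - <<'E'
from workcell import observe, imaging, bot
import cv2,numpy as np
s=observe(); print({k:np.round(v,3).tolist() for k,v in s.items()}); print(bot.tcp_to_grasp)
for n in("scene","top"):
    f=imaging.grab_frame(n); cv2.imwrite(f"pics/{n}.png",f["color"][:,:,::-1])
    print(n,{k:np.round(v,4).tolist() for k,v in f.items() if k!="color"})
E
```

```text
pics
{'clock': 0.0, 'qpos': [1.068, 0.522, -0.036, 1.6, 0.021, 1.021, -0.113], 'qd': [0.0, 0.001, -0.0, -0.001, 0.0, 0.002, -0.0], 'joint_efforts': [-0.0, -92.711, 1.979, -36.993, 0.018, 0.008, -0.0], 'position': [0.262, -0.567, 0.231], 'tool_rot': [-3.14, 0.0, 0.433], 'force': [-0.81, 0.389, 0.184], 'moment': [-0.009, -0.028, -0.015], 'finger_force': 0.0, 'grip_width': 0.085}
0.0187
scene {'fx': 535.5111, 'fy': 535.5111, 'cx': 282.98, 'cy': 206.4615, 'eye': [1.1468, -0.0276, 1.153], 'orientation': [-2.5964, -0.0017, 1.4331]}
top {'fx': 511.709, 'fy': 511.709, 'cx': 292.2714, 'cy': 220.729, 'eye': [0.4321, 0.0792, 1.1173], 'orientation': [-3.0273, 0.0041, -1.5641]}
```

View pics/scene.png

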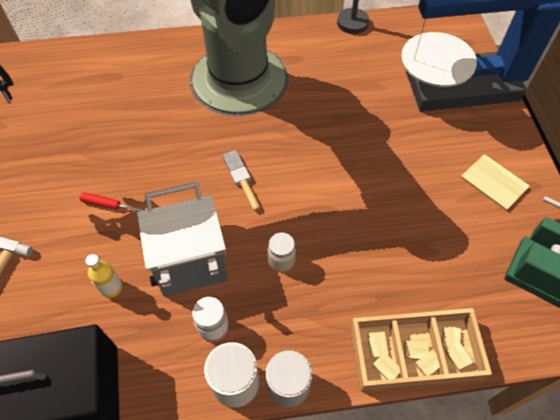

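View pics/top.png

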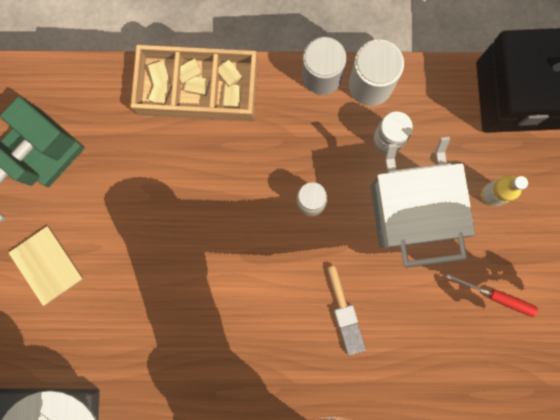

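The top view shows the bar's corners near (405,264) and (464,260), and the lid's front edge from (386,247) to (472,236). The scene view shows the bar from (149,193) to (199,184). I'll refine the bar with a mask and cast rays.

```bash
cat > h.py <<'E'
import numpy as np,cv2
from scipy.spatial.transform import Rotation as R
from workcell import observe, imaging, bot
def rot(rpy): return R.from_euler('xyz',rpy)
def plane(f,uv,z):
    d=rot(f["orientation"]).apply([(uv[0]-f["cx"])/f["fx"],(uv[1]-f["cy"])/f["fy"],1]); e=np.array(f["eye"]); return e+d*(z-e[2])/d[2]
def proj(f,p):
    c=rot(f["orientation"]).inv().apply(np.array(p)-f["eye"]); return np.array([f["fx"]*c[0]/c[2]+f["cx"],f["fy"]*c[1]/c[2]+f["cy"]])
E
python3 - <<'E'
from h import *
np.set_printoptions(precision=4,suppress=True)
t=imaging.grab_frame("top"); s=imaging.grab_frame("scene")
for n,a,b,z in(("bar",(405,264),(464,260),.149),("front",(386,247),(472,236),.152),("back",(376,178),(466,166),.152)):
    A,B=plane(t,a,z),plane(t,b,z);print(n,A,B,(A+B)/2,np.linalg.norm(A-B),np.arctan2(-(A-B)[0],(A-B)[1]))
for n,a,b,z in(("bar",(149,193),(199,184),.149),("front",(139,210),(218,199),.152),("back",(145,242),(224,234),.152)):
    A,B=plane(s,b,z),plane(s,a,z);print(n,A,B,(A+B)/2,np.linalg.norm(A-B),np.arctan2(-(A-B)[0],(A-B)[1]))
a=cv2.resize(t["color"][150:280,360:540],None,fx=4,fy=4,interpolation=2)
cv2.imwrite("pics/c.png",a[:,:,::-1])
E
```

```text
bar [ 0.4625 -0.1292  0.149 ] [ 0.4708 -0.2404  0.149 ] [ 0.4667 -0.1848  0.149 ] 0.11159134631375071 0.07397637475453443
front [ 0.4942 -0.0933  0.152 ] [ 0.516 -0.256  0.152] [ 0.5051 -0.1746  0.152 ] 0.1641447094080926 0.13347438851345406
back [ 0.6264 -0.076   0.152 ] [ 0.6508 -0.249   0.152 ] [ 0.6386 -0.1625  0.152 ] 0.17465899975214025 0.1403129197762149
bar [ 0.4595 -0.1214  0.149 ] [ 0.4684 -0.233   0.149 ] [ 0.464  -0.1772  0.149 ] 0.11193698417622681 0.07985094801083951
front [ 0.507  -0.0819  0.152 ] [ 0.5118 -0.2543  0.152 ] [ 0.5094 -0.1681  0.152 ] 0.1724817983355684 0.027799372475770225
back [ 0.5962 -0.0759  0.152 ] [ 0.5926 -0.2418  0.152 ] [ 0.5944 -0.1588  0.152 ] 0.16595029234007178 -0.02169839185101031
```

View pics/c.png

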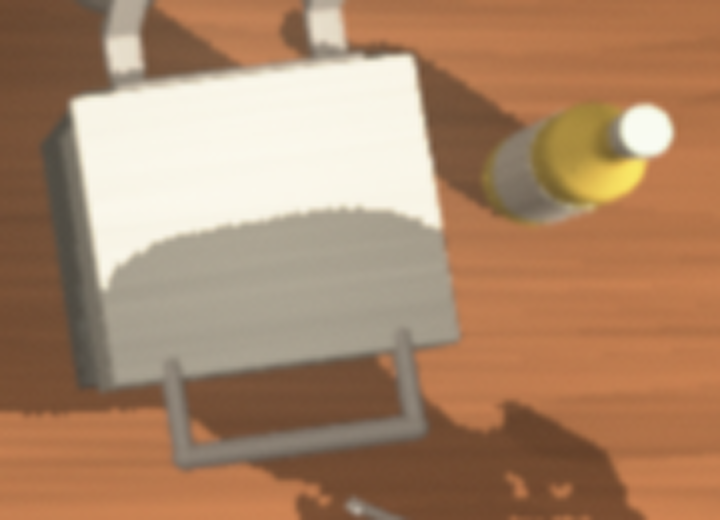

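```bash
cat >> h.py <<'E'
np.set_printoptions(precision=4,suppress=True)
def delta(p,Rt,s=None):
    s=s or observe(); R0=rot(s["tool_rot"])
    print("shift mm",1e3*R0.inv().apply(np.array(p)-s["position"]).round(4),"rotvec deg",np.degrees((R0.inv()*Rt).as_rotvec()).round(1))
def down(yaw): return R.from_euler('xyz',[np.pi,0,yaw])
E
python3 - <<'E'
from h import *
t=imaging.grab_frame("top")
P=lambda u,v,z: plane(t,(360+u/4,150+v/4),z)
a,b=P(180,459,.149),P(424,427,.149); c=[P(*q,.152) for q in((70,100),(415,55),(460,340),(103,385))]
yw=lambda A,B:np.arctan2(-(A-B)[0],(A-B)[1])
print(a,b,np.linalg.norm(a-b),yw(a,b)); print(np.array(c),yw(c[0],c[1]),yw(c[3],c[2]))
m=(a+b)/2; y=.13; u=np.array([np.cos(y),np.sin(y),0])
print("bar",m,"hinge from bar",m+.177*u,"lid centre pred",m+.107*u,"meas",np.mean(c,0))
delta([m[0],m[1],.235],down(1.70))
E
```

```text
[ 0.4611 -0.1291  0.149 ] [ 0.4769 -0.2444  0.149 ] 0.11635185585226251 0.13622845301872508
[[ 0.6322 -0.079   0.152 ]
 [ 0.6552 -0.2448  0.152 ]
 [ 0.518  -0.2617  0.152 ]
 [ 0.4956 -0.0928  0.152 ]] 0.13749076162323629 0.13166967839930457
bar [ 0.469  -0.1868  0.149 ] hinge from bar [ 0.6445 -0.1638  0.149 ] lid centre pred [ 0.5751 -0.1729  0.149 ] meas [ 0.5752 -0.1696  0.152 ]
shift mm [ 347.5 -258.6   -3.9] rotvec deg [ -0.   -0.  -72.6]
```

Emit:
{"name": "send_rows", "arguments": {"plan": "0.348 -0.258 -0.004 0 0 -73 0.085;0.348 -0.258 -0.004 0 0 -73 0.085;0.348 -0.258 -0.004 0 0 -73 0.085;0.348 -0.258 -0.004 0 0 -73 0.085;0.348 -0.258 -0.004 0 0 -73 0.085;0.348 -0.258 -0.004 0 0 -73 0.085;0.348 -0.258 -0.004 0 0 -73 0.03;0.348 -0.258 -0.004 0 0 -73 0.03;0.348 -0.258 -0.004 0 0 -73 0.03;0.348 -0.258 -0.004 0 0 -73 0.03", "grip_force": 50}}

```text
clock: 1.08
position: [0.4624, -0.1999, 0.2354]
tool_rot: [3.141, 0.0, 1.689]
force: [2.3, -0.3, 0.1]
grip_width: 0.0382
finger_force: 0.0
```

Emit:
{"name": "send_rows", "arguments": {"plan": "0 0 0 0 0 0 0.03;0 0 0 0 0 0 0.03;0 0 0 0 0 0 0.03;0 0 0 0 0 0 0.03"}}

```text
clock: 1.42
position: [0.4614, -0.2028, 0.235]
tool_rot: [-3.141, 0.0, 1.681]
force: [-0.1, 0.4, 0.1]
grip_width: 0.03
finger_force: 0.0
```

```bash
cat >> h.py <<'E'
def wray(f,s,uv):  # fisheye ray in world
    x,y=(uv[0]-f["cx"])/f["fx"],(uv[1]-f["cy"])/f["fy"]; r=np.hypot(x,y)+1e-12
    T=np.array(f["tool_from_camera"]); R0=rot(s["tool_rot"])
    d=T[:3,:3]@np.array([x/r*np.sin(r),y/r*np.sin(r),np.cos(r)])
    return np.array(s["position"])+R0.apply(T[:3,3]),R0.apply(d)
def wplane(f,s,uv,z):
    e,d=wray(f,s,uv); return e+d*(z-e[2])/d[2]
E
python3 - <<'E'
from h import *
s=observe(); f=imaging.grab_frame("wrist"); cv2.imwrite("pics/w1.png",f["color"][:,:,::-1])
print(s["clock"],s["position"],s["tool_rot"],s["qpos"],s["grip_width"])
delta([.469,-.185,.13],down(1.705))
E
```

```text
1.4167 [ 0.4614 -0.2028  0.235 ] [-3.1411  0.0003  1.6805] [ 0.6475  0.3523 -0.4459  1.8921  0.1862  0.9379  0.2244] 0.029990396166357115
shift mm [ 16.9   9.6 105.1] rotvec deg [-0.   0.  -1.4]
```

View pics/w1.png

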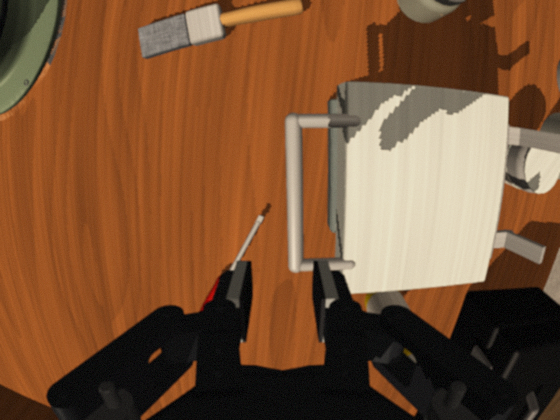

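The wrist view shows the bar's centre line from (293,120) to (296,267), with its stays at both ends. The fingers hang over the bar's right end. I'll compute the correction.

Run:
```python
from h import *
s=observe(); f=imaging.grab_frame("wrist")
a,b=wplane(f,s,(293,120),.149),wplane(f,s,(296,267),.149);m=(a+b)/2
print(a,b,m,np.linalg.norm(a-b),np.arctan2(-(a-b)[0],(a-b)[1]))
delta([*m[:2],.131],down(1.705))
```

```text
[ 0.4609 -0.1293  0.149 ] [ 0.4764 -0.2399  0.149 ] [ 0.4686 -0.1846  0.149 ] 0.11163685868047933 0.13949109457472036
shift mm [ 17.3   9.2 104.1] rotvec deg [-0.   0.  -1.4]
```

Emit:
{"name": "send_rows", "arguments": {"plan": "0.017 0.009 0.03 0 0 -1.4 0.03;0.017 0.009 0.06 0 0 -1.4 0.03;0.017 0.009 0.09 0 0 -1.4 0.03;0.017 0.009 0.104 0 0 -1.4 0.03;0.017 0.009 0.104 0 0 -1.4 0.03;0.017 0.009 0.104 0 0 -1.4 0.0;0.017 0.009 0.104 0 0 -1.4 0.0;0.017 0.009 0.104 0 0 -1.4 0.0;0.017 0.009 0.104 0 0 -1.4 0.0", "grip_force": 50}}

```text
clock: 2.27
position: [0.4686, -0.1844, 0.1321]
tool_rot: [3.142, 0.001, 1.706]
force: [-4.4, -0.8, -0.6]
grip_width: 0.0105
finger_force: 48.7
```

Run:
```python
from h import *
s=observe();print(s["clock"],s["position"],s["tool_rot"],s["qpos"],s["grip_width"],s["finger_force"],s["force"])
t0=np.arctan2(4,177);r=.177
for th in np.arange(.1,1.86,.125):
    print(round(th,2),"y %.0f z %.0f"%(1e3*r*(np.cos(t0)-np.cos(th+t0)),-1e3*r*(np.sin(th+t0)-np.sin(t0))))
```

```text
2.2667 [ 0.4686 -0.1844  0.1321] [3.1416 0.0008 1.7064] [ 0.5677  0.4973 -0.4088  1.9904  0.2961  0.7107  0.1124] 0.010461741405758763 48.72759997844696 [-4.3869 -0.7734 -0.5689]
0.1 y 1 z -18
0.22 y 5 z -39
0.35 y 12 z -60
0.48 y 21 z -80
0.6 y 33 z -99
0.72 y 47 z -116
0.85 y 63 z -132
0.98 y 81 z -145
1.1 y 100 z -156
1.23 y 121 z -164
1.35 y 142 z -170
1.48 y 164 z -173
1.6 y 186 z -173
1.72 y 208 z -170
1.85 y 230 z -165
```

Emit:
{"name": "send_rows", "arguments": {"plan": "0 0.001 -0.018 0 0 0 0;0 0.005 -0.039 0 0 0 0;0 0.012 -0.06 0 0 0 0;0 0.021 -0.08 0 0 0 0;0 0.033 -0.099 0 0 0 0;0 0.047 -0.116 0 0 0 0;0 0.063 -0.132 0 0 0 0;0 0.081 -0.145 0 0 0 0;0 0.081 -0.145 0 0 0 0"}}

```text
clock: 3.02
position: [0.5512, -0.1731, 0.2811]
tool_rot: [3.138, 0.003, 1.707]
force: [-26.1, -0.2, 38.4]
grip_width: 0.01
finger_force: 54.0
```

Run:
```python
from h import *
s=observe();print(s["clock"],s["position"],s["tool_rot"],s["qpos"],s["grip_width"],s["finger_force"],s["force"])
f=imaging.grab_frame("scene"); cv2.imwrite("pics/s2.png",f["color"][:,:,::-1])
```

```text
3.0167 [ 0.5512 -0.1731  0.2811] [3.1383 0.0027 1.707 ] [ 0.5308  0.4244 -0.4573  1.6553  0.2069  1.1059  0.1524] 0.009995100002649904 54.026697278022766 [-26.144   -0.1769  38.3908]
```

View pics/s2.png

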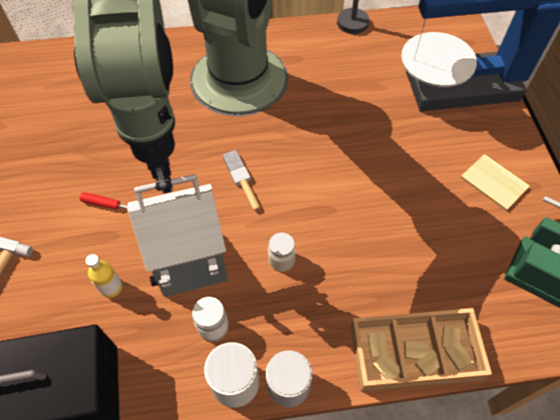

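The lid is partly up and the bar is still between the fingers. The force points outward along the lid, so my arc is about 4 mm too tight. I'll widen it.

Emit:
{"name": "send_rows", "arguments": {"plan": "0 -0.002 -0.003 0 0 0 0;0 0.017 -0.015 0 0 0 0;0 0.039 -0.023 0 0 0 0;0 0.06 -0.029 0 0 0 0;0 0.06 -0.029 0 0 0 0"}}

```text
clock: 3.48
position: [0.6118, -0.1646, 0.308]
tool_rot: [3.137, 0.002, 1.708]
force: [-5.1, -1.6, 20.2]
grip_width: 0.01
finger_force: 53.7
```

Emit:
{"name": "send_rows", "arguments": {"plan": "0 0.012 -0.004 0 0 0 0;0 0.023 -0.005 0 0 0 0;0 0.034 -0.006 0 0 0 0;0 0.045 -0.006 0 0 0 0;0 0.057 -0.005 0 0 0 0;0 0.068 -0.003 0 0 0 0;0 0.068 -0.003 0 0 0 0"}}

```text
clock: 4.07
position: [0.6778, -0.1554, 0.3093]
tool_rot: [3.139, 0.001, 1.707]
force: [0.8, -2.3, 4.3]
grip_width: 0.0103
finger_force: 51.1
```

Emit:
{"name": "send_rows", "arguments": {"plan": "0 0.01 0.002 0 0 0 0;0 0.018 0.004 0 0 0 0;0 0.018 0.004 0 0 0 0;0 0.018 0.004 0 0 0 0.07;0 0.018 0.004 0 0 0 0.07;0 0.018 0.004 0 0 0 0.07;0 0.018 0.004 0 0 0 0.07;0 0.02 -0.02 0 0 0 0.07;0 0.022 -0.05 0 0 0 0.07;0 0.022 -0.07 0 0 0 0.07"}}

```text
clock: 4.9
position: [0.6979, -0.1524, 0.3806]
tool_rot: [3.14, 0.0, 1.707]
force: [-0.4, 0.1, -0.0]
grip_width: 0.0697
finger_force: 0.0
```

Run:
```python
from h import *
s=observe();print(s["clock"],s["position"],s["tool_rot"],s["qpos"],s["grip_width"],s["finger_force"],s["force"])
f=imaging.grab_frame("scene"); t=imaging.grab_frame("top")
cv2.imwrite("pics/s3.png",np.vstack([cv2.resize(f["color"][120:320,50:300],None,fx=2,fy=2)[:300],cv2.resize(t["color"][120:290,320:570][:,:250],(500,300))])[:,:,::-1])
```

```text
4.9 [ 0.6979 -0.1524  0.3806] [3.1402 0.0001 1.7072] [ 0.3553  0.613  -0.4298  1.0904  0.2429  1.4834  0.1117] 0.06973826270404608 0.0 [-0.3895  0.1484 -0.0468]
```

View pics/s3.png

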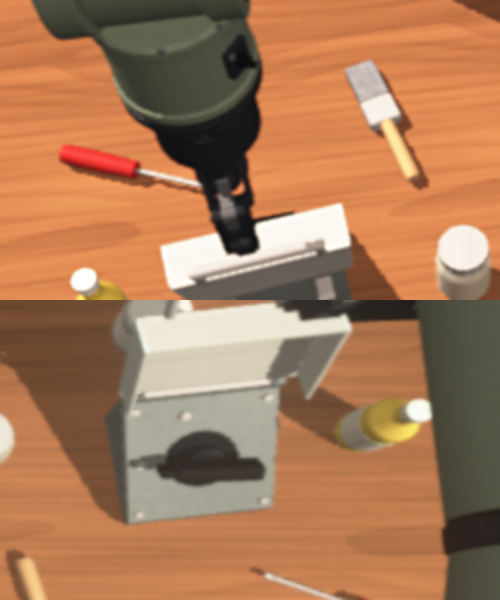

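The lid rests on its stop (top view). The handle bar is about level, centred near top pixel (426,213), and the stud for ON is at about (412,184). Next I'll compute a face-on pre-grasp pose.

```bash
cat >> h.py <<'E'
yaw=.135; ux=np.array([np.cos(yaw),np.sin(yaw),0]); uy=np.array([-np.sin(yaw),np.cos(yaw),0]); uz=np.array([0,0,1.])
O=np.array([.6445,-.1625,0])-.068*ux
a=np.radians(35); n=-np.sin(a)*ux+np.cos(a)*uz; sl=np.cos(a)*ux+np.sin(a)*uz
F0=O+.0755*uz
def face(e,d,off):
    p=e+d*((F0+n*off-e)@n)/(d@n); return p,np.array([(p-F0)@sl,(p-F0)@uy])*1e3
def Rface(extra=0): # tool z into face, y up the slope
    z=-n;y=sl;x=np.cross(y,z); return R.from_matrix(np.c_[x,y,z])*R.from_euler('x',extra)
E
python3 - <<'E'
from h import *
t=imaging.grab_frame("top")
def tray(uv): return np.array(t["eye"]),plane(t,uv,0)-t["eye"]
for nm,uv,o in(("barmid",(426,213),.044),("boss",(421.5,210),.014),("stud",(412.5,184.5),.003)):
    print(nm,*face(*tray(uv),o))
A=face(*tray((426,213)),.044)[0]-.044*n
print("axis",A)
delta(A+.11*n,Rface())
delta([.50,-.178,.38],Rface())
E
```

```text
barmid [ 0.5636 -0.1786  0.1192] [13.3622 -5.099 ]
boss [ 0.5736 -0.1773  0.0896] [ 4.6283 -5.136 ]
stud [ 0.6217 -0.155   0.1117] [58.8041 10.4705]
axis [ 0.5887 -0.1752  0.0832]
shift mm [  -7.6 -175.2  206.2] rotvec deg [-34.9   0.    0.1]
shift mm [   1.5 -199.8   -0.6] rotvec deg [-34.9   0.    0.1]
```

Emit:
{"name": "send_rows", "arguments": {"plan": "0 -0.04 0 0 0 0 0.06;0 -0.08 0 -7 0 0 0.06;0 -0.12 0 -14 0 0 0.06;0 -0.16 0 -21 0 0 0.06;0 -0.19 0.02 -28 0 0 0.06;0 -0.2 0.06 -35 0 0 0.06;0 -0.2 0.1 -35 0 0 0.06;0 -0.2 0.13 -35 0 0 0.06;0 -0.2 0.15 -35 0 0 0.06;0 -0.2 0.15 -35 0 0 0.06"}}

```text
clock: 5.88
position: [0.4947, -0.1785, 0.2245]
tool_rot: [2.537, -0.004, 1.707]
force: [8.9, -13.8, 6.7]
grip_width: 0.0603
finger_force: 0.0
```

Emit:
{"name": "send_rows", "arguments": {"plan": "0 0 0 0 0 0 0.06;0 0 0 0 0 0 0.06"}}

```text
clock: 6.05
position: [0.4996, -0.1804, 0.2278]
tool_rot: [2.531, -0.0, 1.705]
force: [1.6, -0.7, 0.9]
grip_width: 0.0599
finger_force: 0.0
```

Run:
```python
from h import *
s=observe();f=imaging.grab_frame("wrist");print(s["clock"],s["position"],s["tool_rot"],s["qpos"],s["grip_width"],s["force"])
delta(np.array([ 0.5887,-0.1752,0.0832])+.11*n,Rface())
cv2.imwrite("pics/w2.png",f["color"][:,:,::-1])
```

```text
6.05 [ 0.4996 -0.1804  0.2278] [ 2.5308 -0.0004  1.7047] [ 1.0688  0.2988 -0.7549  2.2485 -0.5946  0.1607  1.0904] 0.05993773786694864 [ 1.569  -0.7343  0.9027]
shift mm [ -6.1 -12.2  60. ] rotvec deg [0.1 0.1 0. ]
```

View pics/w2.png

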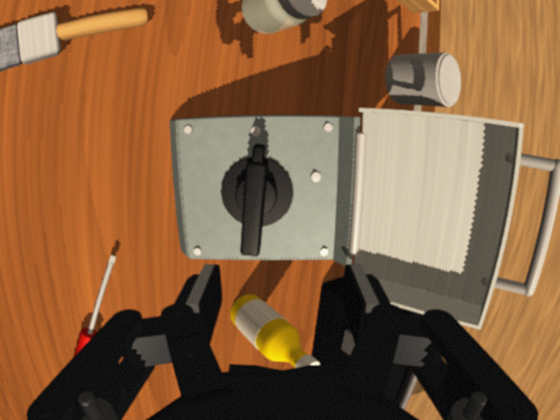

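The wrist view is face-on. The handle bar runs from its nose at (260,147) to its tail at (250,253), the boss circle is centred at about (257,190), and the studs are at (257,131) for OFF and (316,177) for ON.

Run:
```python
from h import *
s=observe();f=imaging.grab_frame("wrist")
for nm,uv,o in(("nose",(260,147),.044),("tail",(250,254),.044),("boss",(257,190),.012),("offstud",(257,131),.004),("onstud",(316,177),.004),("hubcorner",(188,130),0),("c2",(328,127),0),("c3",(324,251),0),("c4",(197,251),0)):
    print(nm,*face(*wray(f,s,uv),o))
```

```text
nose [ 0.5506 -0.124   0.1153] [ 6.5254 50.7511]
tail [ 0.5546 -0.2204  0.109 ] [ -4.4256 -45.3093]
boss [ 0.5702 -0.1662  0.0859] [0.9526 6.3292]
offstud [ 0.5675 -0.1108  0.0795] [ 1.2202 61.5909]
onstud [ 0.6191 -0.1485  0.1117] [57.4528 17.3264]
hubcorner [ 0.5143 -0.1152  0.0372] [-66.7608  64.4182]
c2 [ 0.6238 -0.0991  0.1148] [68.4337 65.5882]
c3 [ 0.6416 -0.2261  0.1151] [ 69.0162 -62.6542]
c4 [ 0.5315 -0.2418  0.0373] [-66.6691 -63.3674]
```

```bash
cat >> h.py <<'E'
P=F0+.0011*sl+.002*uy
E
python3 - <<'E'
from h import *
print(P); Rt=Rface()*R.from_euler('z',.114)
delta(P+.07*n,Rt);delta(P+.021*n,Rt)
E
```

```text
[ 0.5777 -0.1695  0.0761]
shift mm [  1.2 -25.5 100.3] rotvec deg [0.2 0.2 6.6]
shift mm [  1.3 -25.7 149.3] rotvec deg [0.2 0.2 6.6]
```

Emit:
{"name": "send_rows", "arguments": {"plan": "0.001 -0.008 0.03 0 0 3 0.06;0.001 -0.016 0.06 0 0 6.5 0.06;0.001 -0.025 0.09 0 0 6.5 0.06;0.001 -0.025 0.1 0 0 6.5 0.06;0.001 -0.025 0.1 0 0 6.5 0.06;0.001 -0.025 0.1 0 0 6.5 0.06"}}

```text
clock: 6.65
position: [0.5458, -0.1879, 0.1583]
tool_rot: [2.573, -0.084, 1.632]
force: [-1.6, 0.9, -1.2]
grip_width: 0.0602
finger_force: 0.0
```

Run:
```python
from h import *
s=observe();print(s["clock"],s["qpos"],s["force"])
Rt=Rface()*R.from_euler('z',.114)
delta(P+.07*n,Rt);delta(P+.021*n,Rt)
```

```text
6.65 [ 0.6925  0.4507 -0.3637  2.1817 -1.261   0.1606  1.6565] [-1.551   0.9437 -1.2122]
shift mm [ 11.3 -19.8  18. ] rotvec deg [-2.3 -1.5  0.3]
shift mm [ 10.  -17.8  66.9] rotvec deg [-2.3 -1.5  0.3]
```

The face-normal pose drives j5 and j6 onto their limits. I'll push the nose round with shut fingers instead, holding the tool at a gentler, constant tilt.

```bash
cat >> h.py <<'E'
TL=np.radians(17)
RT=Rface(TL)
def push(phi,back=0,off=.024,ry=.033):
    c=.0145*abs(np.cos(phi))+.011*abs(np.sin(phi))+.006*np.cos(phi)+.009+back
    d=np.cos(phi)*uy+np.sin(phi)*sl; p=-np.sin(phi)*uy+np.cos(phi)*sl
    return P+ry*d-c*p+off*n
E
python3 - <<'E'
from h import *
print(R.as_matrix(RT)[:,2])
delta(push(.1,.015,.08),RT)
E
```

```text
[ 0.3062  0.0416 -0.9511]
shift mm [ 44.1 -65.9  10.8] rotvec deg [14.7 -2.6 -5.9]
```

Emit:
{"name": "send_rows", "arguments": {"plan": "0.01 -0.02 0 5 -1 -2 0.03;0.02 -0.04 0 10 -2 -4 0;0.03 -0.055 0.005 14.7 -2.6 -5.9 0;0.044 -0.066 0.01 14.7 -2.6 -5.9 0;0.044 -0.066 0.01 14.7 -2.6 -5.9 0;0.044 -0.066 0.01 14.7 -2.6 -5.9 0;0.044 -0.066 0.01 14.7 -2.6 -5.9 0;0.044 -0.066 0.01 14.7 -2.6 -5.9 0"}}

```text
clock: 7.32
position: [0.4913, -0.1427, 0.1199]
tool_rot: [2.824, -0.002, 1.704]
force: [0.1, -0.4, 0.7]
grip_width: 0.0001
finger_force: 0.0
```

Run:
```python
from h import *
s=observe();f=imaging.grab_frame("wrist");print(s["clock"],s["qpos"],s["force"],s["grip_width"])
delta(push(.1,.015,.08),RT);delta(push(.1,.015),RT)
cv2.imwrite("pics/w3.png",f["color"][:,:,::-1])
```

```text
7.3167 [ 0.087   0.4355  0.1944  2.2347 -0.8455  0.2692  1.1811] [ 0.0547 -0.4314  0.7221] 0.00010973116134470878
shift mm [-0.3  1.5  2.6] rotvec deg [ 0.2 -0.1 -0.2]
shift mm [-0.3 17.7 56.2] rotvec deg [ 0.2 -0.1 -0.2]
```

View pics/w3.png

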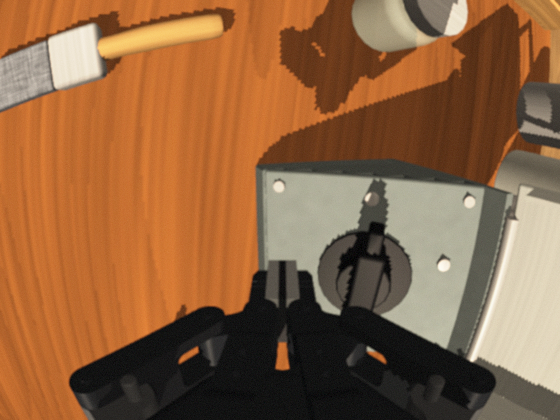

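The tool is at the target pose. The shut fingertips, at (285,265), are on the down-slope side of the bar, whose nose is at (377,225). Next I'll descend and work out the push arc.

Emit:
{"name": "send_rows", "arguments": {"plan": "0 0.006 0.02 0 0 0 0;0 0.012 0.04 0 0 0 0;0 0.018 0.056 0 0 0 0;0 0.018 0.056 0 0 0 0;0 0.018 0.056 0 0 0 0"}}

```text
clock: 7.78
position: [0.5235, -0.1397, 0.0707]
tool_rot: [2.828, -0.003, 1.7]
force: [-0.2, 0.5, 0.6]
grip_width: -0.0002
finger_force: 0.0
```

Run:
```python
from h import *
s=observe();print(s["clock"],s["qpos"],s["force"],((s["position"]-P)@np.c_[sl,uy,n])*1e3)
for ph in np.arange(.1,1.41,.1): print(round(ph,1),end=' ');delta(push(ph),RT)
```

```text
7.7833 [ 0.1599  0.5626  0.0742  2.1805 -0.963   0.18    1.2789] [-0.175   0.5033  0.6195] [-43.8494  36.892   24.0256]
0.1 shift mm [-0.9 16.1 -4.9] rotvec deg [-0.  -0.1 -0.4]
0.2 shift mm [ 1.8 18.9 -5.8] rotvec deg [-0.  -0.1 -0.4]
0.3 shift mm [ 4.2 22.2 -6.8] rotvec deg [-0.  -0.1 -0.4]
0.4 shift mm [ 6.2 25.9 -7.9] rotvec deg [-0.  -0.1 -0.4]
0.5 shift mm [ 7.7 29.9 -9.1] rotvec deg [-0.  -0.1 -0.4]
0.6 shift mm [  8.7  34.3 -10.5] rotvec deg [-0.  -0.1 -0.4]
0.7 shift mm [  9.1  39.  -11.9] rotvec deg [-0.  -0.1 -0.4]
0.8 shift mm [  8.8  43.8 -13.4] rotvec deg [-0.  -0.1 -0.4]
0.9 shift mm [  7.7  48.6 -14.8] rotvec deg [-0.  -0.1 -0.4]
1.0 shift mm [  6.   53.3 -16.3] rotvec deg [-0.  -0.1 -0.4]
1.1 shift mm [  3.5  57.8 -17.7] rotvec deg [-0.  -0.1 -0.4]
1.2 shift mm [  0.4  62.1 -19. ] rotvec deg [-0.  -0.1 -0.4]
1.3 shift mm [ -3.4  65.9 -20.2] rotvec deg [-0.  -0.1 -0.4]
1.4 shift mm [ -7.8  69.3 -21.2] rotvec deg [-0.  -0.1 -0.4]
```

Emit:
{"name": "send_rows", "arguments": {"plan": "-0.001 0.01 -0.003 0 0 0 0;-0.001 0.016 -0.005 0 0 0 0;0.002 0.019 -0.006 0 0 0 0;0.004 0.022 -0.007 0 0 0 0;0.006 0.026 -0.008 0 0 0 0;0.008 0.03 -0.009 0 0 0 0;0.009 0.034 -0.0105 0 0 0 0;0.009 0.034 -0.0105 0 0 0 0"}}

```text
clock: 8.45
position: [0.552, -0.1252, 0.0915]
tool_rot: [2.828, -0.003, 1.704]
force: [-1.1, 1.0, 0.5]
grip_width: 0.0002
finger_force: 0.9
```

Run:
```python
from h import *
s=observe();print(s["clock"],s["qpos"],s["force"],((s["position"]-P)@np.c_[sl,uy,n])*1e3)
for ph in np.arange(.5,1.51,.1): print(round(ph,1),end=' ');delta(push(ph),RT)
f=imaging.grab_frame("wrist");cv2.imwrite("pics/w4.png",f["color"][:,:,::-1])
```

```text
8.45 [ 0.0032  0.555   0.2253  2.1228 -0.9049  0.2747  1.1637] [-1.0878  0.9674  0.5002] [-7.174  47.377  23.7684]
0.5 shift mm [-3.  -5.1  1.3] rotvec deg [-0.  -0.1 -0.2]
0.6 shift mm [-2.  -0.7 -0. ] rotvec deg [-0.  -0.1 -0.2]
0.7 shift mm [-1.7  3.9 -1.4] rotvec deg [-0.  -0.1 -0.2]
0.8 shift mm [-2.   8.7 -2.9] rotvec deg [-0.  -0.1 -0.2]
0.9 shift mm [-3.  13.5 -4.4] rotvec deg [-0.  -0.1 -0.2]
1.0 shift mm [-4.8 18.2 -5.8] rotvec deg [-0.  -0.1 -0.2]
1.1 shift mm [-7.3 22.7 -7.2] rotvec deg [-0.  -0.1 -0.2]
1.2 shift mm [-10.5  27.   -8.5] rotvec deg [-0.  -0.1 -0.2]
1.3 shift mm [-14.3  30.8  -9.7] rotvec deg [-0.  -0.1 -0.2]
1.4 shift mm [-18.7  34.1 -10.7] rotvec deg [-0.  -0.1 -0.2]
1.5 shift mm [-23.5  36.9 -11.6] rotvec deg [-0.  -0.1 -0.2]
```

View pics/w4.png

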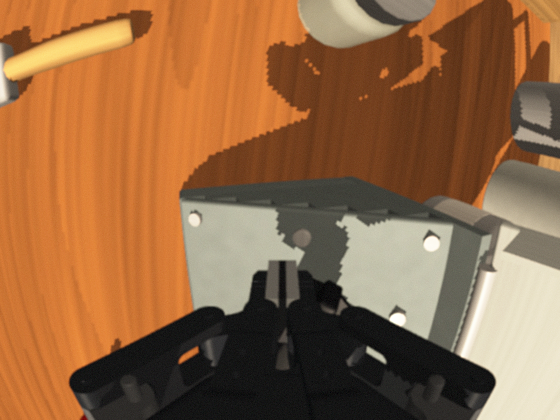

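The bar's nose is now at about (330,293), so the handle is turning with the push. I'll continue along the arc.

Emit:
{"name": "send_rows", "arguments": {"plan": "-0.002 0.004 -0.001 0 0 0 0;-0.002 0.009 -0.003 0 0 0 0;-0.003 0.0135 -0.0045 0 0 0 0;-0.005 0.018 -0.006 0 0 0 0;-0.007 0.023 -0.007 0 0 0 0;-0.01 0.027 -0.0085 0 0 0 0;-0.014 0.031 -0.01 0 0 0 0;-0.014 0.031 -0.01 0 0 0 0"}}

```text
clock: 9.17
position: [0.5805, -0.137, 0.1106]
tool_rot: [2.827, -0.002, 1.703]
force: [-0.1, 1.9, -0.0]
grip_width: 0.0002
finger_force: 0.7
```

Run:
```python
from h import *
s=observe();print(s["clock"],s["qpos"],s["force"],((s["position"]-P)@np.c_[sl,uy,n])*1e3)
for ph in np.arange(1.2,1.61,.1): print(round(ph,1),end=' ');delta(push(ph),RT)
```

```text
9.1667 [-0.0545  0.5654  0.3254  2.0417 -0.842   0.3709  1.0934] [-0.0547  1.8656 -0.0123] [25.5787 31.8561 24.196 ]
1.2 shift mm [ 5.  -4.3  1.5] rotvec deg [ 0.  -0.  -0.2]
1.3 shift mm [ 1.1 -0.4  0.3] rotvec deg [ 0.  -0.  -0.2]
1.4 shift mm [-3.3  2.9 -0.7] rotvec deg [ 0.  -0.  -0.2]
1.5 shift mm [-8.1  5.7 -1.5] rotvec deg [ 0.  -0.  -0.2]
1.6 shift mm [-12.6   7.8  -2.2] rotvec deg [ 0.  -0.  -0.2]
```

Force is only about 2 N, so it may not be at the stop yet. I'll push on sideways until the force rises.

Emit:
{"name": "send_rows", "arguments": {"plan": "-0.003 0.002 -0.001 0 0 0 0;-0.005 0.002 -0.001 0 0 0 0;-0.007 0.002 -0.001 0 0 0 0;-0.009 0.002 -0.001 0 0 0 0;-0.009 0.002 -0.001 0 0 0 0"}}

```text
clock: 9.58
position: [0.582, -0.1402, 0.1115]
tool_rot: [2.829, -0.01, 1.709]
force: [-6.7, 27.9, 12.4]
grip_width: -0.0003
finger_force: 14.1
```

It's hard against the stop at 28 N. I'll back off sideways, then retreat.

Emit:
{"name": "send_rows", "arguments": {"plan": "0.01 0 0 0 0 0 0;0.02 0 0 0 0 0 0;0.02 -0.005 -0.03 0 0 0 0;0.02 -0.02 -0.06 0 0 0 0;0.02 -0.05 -0.1 0 0 0 0;0.02 -0.09 -0.13 0 0 0 0;0.02 -0.12 -0.15 0 0 0 0;0.02 -0.15 -0.15 0 0 0 0;0.02 -0.15 -0.15 0 0 0 0;0.02 -0.15 -0.15 0 0 0 0"}}

```text
clock: 10.42
position: [0.3913, -0.1506, 0.2086]
tool_rot: [2.826, -0.003, 1.701]
force: [0.8, 0.2, 1.1]
grip_width: -0.0001
finger_force: 0.0
```

Run:
```python
from h import *
s=observe();print(s["clock"],s["position"],s["force"],s["qd"])
f=imaging.grab_frame("wrist");t=imaging.grab_frame("top")["color"]
cv2.imwrite("pics/end.png",np.hstack([f["color"][:,:480],cv2.resize(t[120:330,360:520],(320,420))])[:,:,::-1])
```

```text
10.4167 [ 0.3913 -0.1506  0.2086] [0.7516 0.1817 1.1177] [-0.0079  0.0486 -0.0254 -0.0628 -0.0072  0.0042 -0.01  ]
```

View pics/end.png

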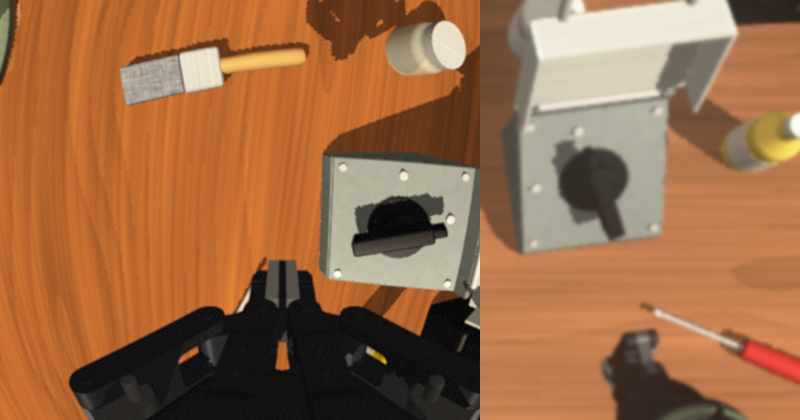

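The handle's nose now points up the slope to the ON stud, the lid is open, and the bystanders haven't moved. I'll hand it in.

```bash
python3 -c "
from workcell import bot
print(bot.job_done())"
```

```text
the job is handed in; nothing more can be done
None
```

The lid is open and resting on its stop, the isolator handle is turned to its ON stop and let go, and the job was handed in with the arm clear and the things around the box not visibly moved; no verdict came back.

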